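# Ratchet the slack foot nut of the bolt-down meat mincer snug

### The job

One foot nut of the meat mincer has worked loose: take the ratchet ring spanner from the rubber mat, set its ring fully down over that nut and swing the handle back and forth, letting the ratchet slip on each return and keeping the ring on the nut, until the nut is snug on its washer, at about 0.65 N m. Go by the feel of the pull and do not overtighten. Then lift the spanner off and lay it flat on the mat again, without touching the nut with the fingers, leaning on the mincer or shifting the other things on the counter.

Things in the scene. Friction and masses are not known exactly. Their poses are not given: they have to be found in the camera images.
- spanner: Steel ratchet ring spanner, 0.42 to 0.56 kg, lying flat: round ring head 47 mm across, 13 mm thick; straight handle 18 mm wide, 9 mm thick; open jaw 40 mm wide, 13 mm thick, ends 197 mm from the ring's centre. Origin: ring's centre on its underside; +x points from handle to ring, so the handle runs along -x (bare from -36 to -153 mm); z up. Handle's underside 2 mm, top 11 mm above the ring's.
- ring (a point): Ring's centre on its underside, axes as the spanner. In the ring turns a dark gear with a through hexagon hole 25 mm across flats. Handle swung clockwise from above: drives the gear. Counter-clockwise: slips, 15 degrees a tooth, little drag (under 0.1 N m). How the hexagon stands is not measured; off the nut it turns with the handle, and it drops on within about 5 degrees of the nut's hexagon.
- grip (a point): Where to hold the spanner's handle: on its centre line at mid thickness, 100 mm from the ring's centre, 6.5 mm above the ring's underside; axes as the spanner, whose balance point is 65 mm from the ring's centre. Held here, 0.65 N m on the nut is a pull of 6.5 N square to the handle (count in any twist the wrist feels about the vertical).
- mincer: Hand mincer bolted down (cannot move), 290 mm high: base 150 x 150 mm, four ears with nuts at (+-105, +-52) mm, tops 12 mm above the counter; drum along y, 110 mm across, axis 150 mm up, mouth to +y, crank to -y; hopper pan on top (x -64 to +72, y -130 to +70 mm). Origin: base centre at counter height; its -x side faces the robot. The slack nut is on the ear at x -105, y +52 mm.
- washer (a point): Centre of the top of the slack nut's steel washer (31 mm across, 14.5 mm above the counter), on which the nut has to bear; z up. The ring rests on it when fully down. The stud, 16 mm thick, ends 22 mm above it.
- nut: Slack brass hexagon lock nut with blue insert: 24 mm across flats (a corner along its x), 12 mm high, top 2.5 mm chamfered. Origin: centre of its underside; z up. Clockwise from above tightens, 4 mm a turn. It starts 1.4 to 3.4 rad short of bearing on the washer (how far is unknown), runs against a steady 0.25 N m from the insert and stays where it is left.
- mat: Grey-black rubber mat fixed to the counter, 300 x 130 x 3 mm, on which the spanner lies. Origin: centre of its underside; x along its length.
- bowl: glass mixing bowl, 180 mm across, 80 mm high; origin at the centre of its foot. Leave alone.
- plate: blue melamine plate, 200 mm across, 18 mm high; origin at the centre of its foot. Leave alone.
- whisk: whisk with red silicone handle, 276 mm long, lying along its x; origin near its middle, at counter height. Leave alone.
- canister: closed aluminium canister with lever-clamp lid, 115 mm across, 153 mm high; origin at the centre of its foot. Leave alone.
- pusher: standing wooden meat pusher, 52 mm across at most, 193 mm high; origin at the centre of its foot. Leave alone.
- disc: spare steel mincer plate, 82 mm across, 9 mm thick, lying flat; origin at the centre of its underside. Leave alone.
- nut_top (a point): Centre of the nut's top face, 12 mm above its underside. Once the nut bears on the washer the torque steps to 0.40 N m and, as the rubber under the ear winds up, climbs by 0.45 N m per rad: snug from 0.50 N m (0.22 rad past bearing), overtightened at 0.85 N m (1 rad). These are felt while turning; right after a stop it is about 0.2 N m less.

How it is judged (in metres and radians):
On the way, in this order (a step that is already met when the one before it is completed fails the run):
1. the spanner's ring is fully down over the slack nut (z of ring in the frame of washer below 0.0035 m and horizontal distance between ring and washer below 0.003 m), for 0.1 s.
2. the nut is snug on its washer, the ring still on it (z of nut in the frame of washer below -0.00014 m and z of ring in the frame of washer below 0.006 m and horizontal distance between ring and washer below 0.004 m), for 0.1 s.
At the end, for the whole second after the job is handed in: The nut is snug: about 0.2 to 0.95 rad past bearing on its washer (0.12 to 0.63 mm below that height). The spanner lies flat (0.06 rad) on the mat, ring centre and grip over it (150 mm along, 60 mm across from its centre), ring's underside 1 to 6 mm above the counter, still, let go (z of nut in the frame of washer between -0.00063 and -0.00012 m and z of ring in the frame of mat between 0.001 and 0.006 m and angle between spanner's own z axis and vertical below 0.06 rad and x of ring in the frame of mat between -0.15 and 0.15 m and y of ring in the frame of mat between -0.06 and 0.06 m and x of grip in the frame of mat between -0.15 and 0.15 m and y of grip in the frame of mat between -0.06 and 0.06 m and linear speed of spanner below 0.01 m/s and contact force between the fingers and spanner below 0.1 N); the robot touches nothing.
It fails at once if the nut is overtightened (wound about 1 rad past bearing, 0.85 N m) (z of nut in the frame of washer below -0.00065 m).
It fails at once if the ring is taken off the nut when it is run partly down but not yet snug (z of ring in the frame of washer above 0.016 m and z of nut in the frame of washer between -0.0001 and 0.00075 m).
It fails at once if the fingers press on the nut (more than 2 N) (contact force between the fingers and nut above 2 N).
It fails at once if the robot presses on the mincer (more than 10 N) (contact force between any of the arm, the fingers and mincer above 10 N).
It fails at once if another thing on the counter is moved more than 20 mm (distance of any of bowl, plate, whisk, canister, pusher, disc from where it was at the start of the episode above 0.02 m).
It also fails if it takes over 72 s, if anything falls off the work surface, if the arm or the gripper's body presses on something with over 40 N, if the wrist force passes 120 N, or if a joint passes its speed limit or range.

### The arm

A 6-joint arm with a two-finger parallel gripper is mounted at the origin on the work surface. World frame = base frame: x ahead of the robot, y to its left, z up, the work surface at z = 0. Lengths are in mm, angles in rad, forces in N, time in s.
With the tool pointing down it reaches from about 350 to 875 mm from the base axis. Payload 4.2 kg.
Tool frame: the origin (TCP) lies midway between the tips of the shut fingers; the grasp point (between the pads) lies 19 mm behind it; z points along the fingers, y is the line along which they close (so a half turn about z gives the same grasp; the last joint's range is limited). The gripper opens to 85 mm and grips with 20 to 120 N. Pads are 22 mm wide; open, the fingers measure 114 mm over their backs; the gripper's body (76 mm by 85 mm) begins 54 mm behind the grasp point. The pads swing forward as they close: fully open they stand 13 mm farther back than shut.
Start: joints at [1.375, 0.385, 0.008, 0, -1.194, -0.259], TCP at [274.518, 561.462, 231.312] pointing down, gripper open.
Joint ranges: [-3.14, 3.14], [-1.21, 2.06], [-1.07, 1.41], [-3.16, 2.05], [-2.99, -0.16], [-3.1, 3.1]. Speed limits (rad/s): [2.79, 2.79, 3.14, 3.14, 3.14, 3.14].

### API

Orientations are given as [roll, pitch, yaw] about the fixed x, y, z axes, in that order (R = Rz(yaw) Ry(pitch) Rx(roll)).
In Python, from plant import * gives the robot as it stands.
- The arm moves only by the tool servo_tool, never from a script. Its argument "deltas" is a list that holds one entry, the list of rows, each a list of 7 numbers: the opening, from 0 (shut) to 1 (fully open), then the shift along the tool's x, y, z each as a share of 0.8 m, from -1 to 1, then the turn, a rotation vector about the tool's x, y, z each as a share of 180 degrees, from -1 to 1. A call has exactly 10 rows; each row is the pose to reach, as a shift and turn from the pose commanded when the call began, along the tool's axes at that moment, turning the shorter way round; what a row does not reach only later rows make up. A row lasts 1/10 s, in which the tool goes at most 50 mm and 8.59 degrees, less where a joint would pass 70% of its speed; a pose out of reach is approached as far as the arm can. A call with a number of a shift or a turn outside -1 to 1 is refused whole. A call with a gripper value outside its range is refused whole. The fingers move at their own pace and stop on an object; the grip force is fixed at half the most. Time passes only in rows, so rows that repeat a pose let the fingers close, or fill a call up. It gives the time, the measured TCP pose, the force, the opening and the grip force at its end, in the units of the state.
- get_state(): the state, without advancing time (a new reading comes with each control period).
- capture(name): name is "scene" or "top" or "wrist"; returns (picture, depth): 400x640x3 uint8, red, green, blue; 400x640 float32, mm along the optical axis (not along the pixel's ray), 0 where there is no reading.
- camera_model(name): a dict with "mtx" (3x3 intrinsics, pixels), "pose" (4x4, takes a point from camera to world coordinates). Camera axes: x right, y down, z forward; pixel columns grow to the right and rows downward; lengths in mm; the calibration is good to about 2 mm. A picture is of the moment at which its call begins: read the wrist's pose just before it. camera_model takes no time and is no camera call; for the wrist camera it gives the pose at the moment of the call.
- sign_off(): hands the job in; it is judged then, once.
The state is a dict: "clock": time; "joint_pos": joint angles; "dq": joint speeds; "joint_torque": joint torques, N m; "tcp_pos": TCP position; "tcp_rot": TCP orientation; "wrist_force": force on the tool from outside, world axes, zero at the start; "ft_torque": the same for the moment, N m; "width": finger opening in mm; "grasp_force": force on a finger pad.
Only numpy, scipy, OpenCV 4.12 (cv2) and the standard library are available. Lean on these libraries where they do the work, as an engineer would, in place of code of your own. Each camera call takes 0.05 s, during which the arm holds its last target. There are 200 camera calls.

## Working session

There is one attempt and no reset: what is moved stays moved. The work goes in short steps, Python scripts to look and compute and a tool call to move; the robot and the scene stay as the last step left them, time stands still between calls to the robot, and variables do not carry over. Pictures are saved under pics/ and viewed, at most 10 in all, crops included, and the job is handed in when it is done.

Besides the shell and the picture viewer there is one more tool, called after "Call:" in YAML: its name, and indented under it one key for each argument. servo_tool: Moves the arm, as the interface text tells. Shift numbers are shares of 0.8 m and turn numbers shares of 180 degrees, none past 1 either way. Its arguments: {"type":"object","properties":{"deltas":{"type":"array","items":{"type":"array","items":{"type":"array","items":{"type":"number"}}}}},"required":["deltas"]}

```bash
mkdir -p pics; ls; python3 - <<'E'
from plant import *
import cv2,numpy as np
s=get_state();print(s)
for n in("scene","top"):
    im,d=capture(n);np.savez(f"{n}.npz",im=im,d=d,**camera_model(n));cv2.imwrite(f"pics/{n}.png",im[:,:,::-1])
    print(n,camera_model(n))
E
```

```text
pics
{'clock': 0.0, 'joint_pos': array([ 1.37460958e+00,  3.85566117e-01,  6.60925803e-03, -5.05794878e-04,
       -1.19400128e+00, -2.58623695e-01]), 'dq': array([ 0.00127779, -0.00098271, -0.00017608,  0.00085381,  0.00122542,
       -0.0012252 ]), 'joint_torque': array([ 4.04189668e-04, -3.92286623e+01,  1.88400650e+01,  4.18624967e+00,
       -4.70802115e-03,  6.31893471e-06]), 'tcp_pos': array([274.26709835, 560.94756403, 230.208325  ]), 'tcp_rot': array([ 3.13938251e+00, -9.86135603e-05, -4.54996940e-01]), 'wrist_force': array([-0.29320835, -0.24661913, -0.1053811 ]), 'ft_torque': array([-0.02168876,  0.01132449, -0.01976884]), 'grasp_force': 0.0, 'width': 85.39413165580683}
scene {'mtx': array([[365.42938249,   0.        , 321.10698236],
       [  0.        , 365.42938249, 197.23701447],
       [  0.        ,   0.        ,   1.        ]]), 'pose': array([[-6.26963887e-01,  6.44454963e-01, -4.37714616e-01,
         1.04687650e+03],
       [ 7.79039601e-01,  5.21297972e-01, -3.48347132e-01,
         3.45156078e+02],
       [ 3.68570366e-03, -5.59398091e-01, -8.28890940e-01,
         9.17633975e+02],
       [ 0.00000000e+00,  0.00000000e+00,  0.00000000e+00,
         1.00000000e+00]])}
top {'mtx': array([[446.98553059,   0.        , 314.5962274 ],
       [  0.        , 446.98553059, 199.98726403],
       [  0.        ,   0.        ,   1.        ]]), 'pose': array([[ 7.23855462e-03, -9.89659129e-01,  1.43256452e-01,
         3.73928043e+02],
       [-9.99921545e-01, -5.69894463e-03,  1.11546399e-02,
        -1.58385093e+01],
       [-1.02228807e-02, -1.43325956e-01, -9.89622738e-01,
         1.58416680e+03],
       [ 0.00000000e+00,  0.00000000e+00,  0.00000000e+00,
         1.00000000e+00]])}
```

View pics/top.png

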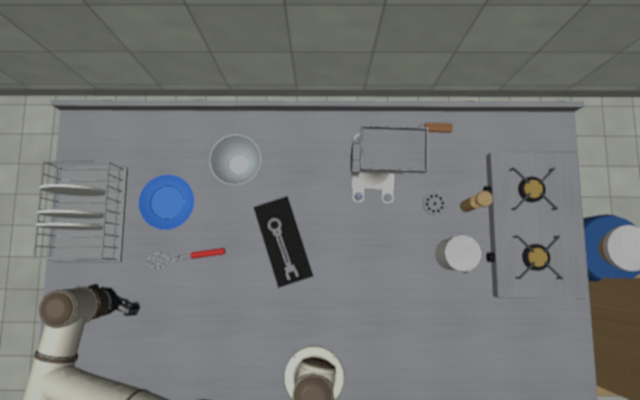

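View pics/scene.png

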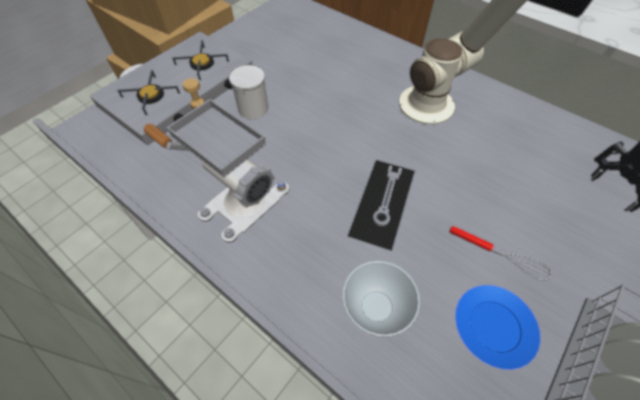

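The top view shows the spanner on the mat: ring at about (275,226), jaw at (291,272). The mincer's near ears are at (358,197) and (388,197). In the scene view the blue slack nut is at (283,187).

```bash
cat > h.py <<'E'
import numpy as np,cv2
from scipy.spatial.transform import Rotation as R
def ray(cm,uv,z):
    """world point where the pixel ray meets height z"""
    T=cm["pose"];d=T[:3,:3]@np.linalg.solve(cm["mtx"],[uv[0],uv[1],1.]);o=T[:3,3]
    return o+d*(z-o[2])/d[2]
def proj(cm,p):
    T=cm["pose"];q=cm["mtx"]@(T[:3,:3].T@(np.asarray(p,float)-T[:3,3]));return q[:2]/q[2]
def tool(s): return R.from_euler("xyz",s["tcp_rot"])
def delta(s,p,rot):
    """shift, turn shares from state s to TCP p with rotation rot"""
    r=tool(s);return np.r_[r.inv().apply(np.array(p)-s["tcp_pos"])/800,(r.inv()*rot).as_rotvec()/np.pi]
E
python3 - <<'E'
from h import *
from plant import *
t=dict(np.load("top.npz"));s=dict(np.load("scene.npz"))
for n,uv,z in[("ring",(275,226),16),("jaw",(291,272),16),("nutL",(358,197),28),("nutR",(388,197),28)]:print(n,ray(t,uv,z).round())
for n,uv,z in[("ring",(381,216),16),("jaw",(394,173),16),("nutL",(283,187),28),("nut",(229,234),28)]:print(n,ray(s,uv,z).round())
st=get_state();w=camera_model("wrist");T=np.eye(4);T[:3,:3]=tool(st).as_matrix();T[:3,3]=st["tcp_pos"]
print(np.linalg.inv(T)@w["pose"],w["mtx"])
a=cv2.resize(t["im"][180:290,240:400],None,fx=5,fy=5,interpolation=2);cv2.imwrite("pics/tc.png",a[:,:,::-1])
E
```

```text
ring [508. 140.  16.]
jaw [348.  82.  16.]
nutL [ 611. -151.   28.]
nutR [ 611. -256.   28.]
ring [513. 141.  16.]
jaw [357.  86.  16.]
nutL [ 620. -141.   28.]
nut [ 831. -149.   28.]
[[-1.43851452e-04 -9.59341402e-01 -2.82248213e-01  7.15115050e+01]
 [ 9.99999883e-01 -2.68500215e-04  4.02950069e-04  2.99558220e-01]
 [-4.62350390e-04 -2.82248122e-01  9.59341328e-01 -1.43282499e+02]
 [ 0.00000000e+00  0.00000000e+00  0.00000000e+00  1.00000000e+00]] [[295.05494432   0.         319.79444821]
 [  0.         295.05494432 197.79634726]
 [  0.           0.           1.        ]]
```

View pics/tc.png

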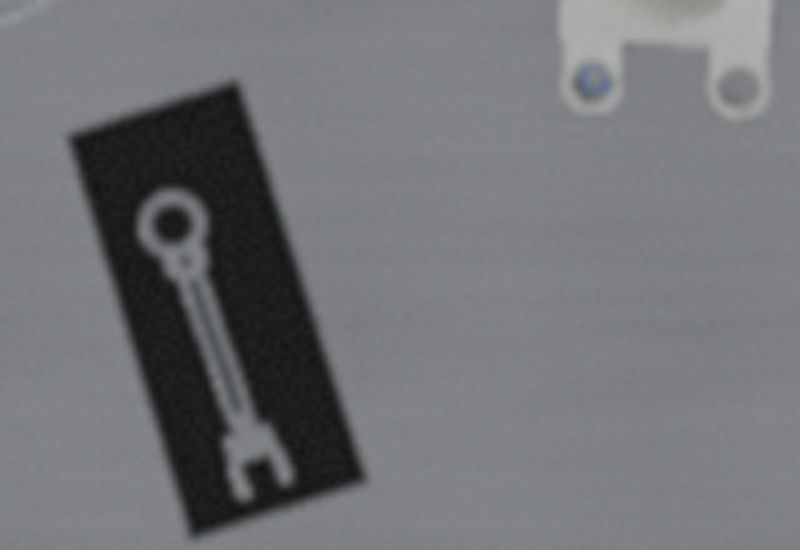

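```bash
python3 - <<'E'
from h import *
from plant import *
t=dict(np.load("top.npz"))
f=lambda u,v,z:ray(t,(u/5+240-.4,v/5+180-.4),z)
for n,a in dict(ring=(173,222,16),fork=(266,490,16),nutL=(593,82,28),nutR=(739,88,28)).items():print(n,f(*a).round(1))
c=np.array([f(u,v,3) for u,v in((70,135),(238,83),(363,482),(192,536))]);print(c.round(),c.mean(0).round(1))
v=(c[0]+c[1]-c[2]-c[3])/2;print("mat len",np.linalg.norm(v),"yaw",np.arctan2(v[1],v[0]))
print(delta(get_state(),[510,-148,100],R.from_euler("xyz",[np.pi,0,0])).round(4))
E
```

```text
ring [514.7 143.5  16. ]
fork [329.2  75.3  16. ]
nutL [ 614.3 -151.6   28. ]
nutR [ 610.6 -254.2   28. ]
[[578. 220.   3.]
 [616. 100.   3.]
 [335.   8.   3.]
 [297. 127.   3.]] [456.3 113.9   3. ]
mat len 295.71691200929547 yaw 0.31700787499836475
[ 6.541e-01  6.664e-01  1.642e-01  6.000e-04  1.000e-04 -1.448e-01]
```

Call:
servo_tool:
  deltas:
    - [[1,0.654,0.666,0.164,0,0,-0.145],[1,0.654,0.666,0.164,0,0,-0.145],[1,0.654,0.666,0.164,0,0,-0.145],[1,0.654,0.666,0.164,0,0,-0.145],[1,0.654,0.666,0.164,0,0,-0.145],[1,0.654,0.666,0.164,0,0,-0.145],[1,0.654,0.666,0.164,0,0,-0.145],[1,0.654,0.666,0.164,0,0,-0.145],[1,0.654,0.666,0.164,0,0,-0.145],[1,0.654,0.666,0.164,0,0,-0.145]]

```text
clock: 1.1
tcp_pos: [430.2, 92.3, 144.5]
tcp_rot: [-3.141, -0.0, 0.001]
wrist_force: [1.7, -0.0, 0.3]
width: 85.1
grasp_force: 0.0
```

```bash
python3 - <<'E'
from h import *
from plant import *
s=get_state();print(s["clock"],s["tcp_pos"],s["tcp_rot"],s["joint_pos"],delta(s,[510,-148,100],R.from_euler("xyz",[np.pi,0,0])).round(4))
E
```

```text
1.1 [430.1550114   92.32164424 144.54059082] [-3.14143958e+00 -1.90796275e-04  1.38159547e-03] [ 5.83124429e-01  1.61426074e-01 -5.51604127e-01 -3.04923219e-05
 -8.57522600e-01  9.89073456e-01] [ 9.940e-02  3.005e-01  5.560e-02 -0.000e+00 -1.000e-04  4.000e-04]
```

Call:
servo_tool:
  deltas:
    - [[1,0.1,0.3,0.056,0,0,0],[1,0.1,0.3,0.056,0,0,0],[1,0.1,0.3,0.056,0,0,0],[1,0.1,0.3,0.056,0,0,0],[1,0.1,0.3,0.056,0,0,0],[1,0.1,0.3,0.056,0,0,0],[1,0.1,0.3,0.056,0,0,0],[1,0.1,0.3,0.056,0,0,0],[1,0.1,0.3,0.056,0,0,0],[1,0.1,0.3,0.056,0,0,0]]

```text
clock: 2.1
tcp_pos: [510.3, -144.4, 100.5]
tcp_rot: [-3.142, -0.001, 0.003]
wrist_force: [0.2, 0.7, 0.9]
width: 85.7
grasp_force: 0.0
```

```bash
cat > snap.py <<'E'
import sys
from h import *
from plant import *
s=get_state();cm=camera_model("wrist");im,d=capture("wrist")
n=sys.argv[1];np.savez(n+".npz",im=im,d=d,**cm)
cv2.imwrite(f"pics/{n}.png",im[:,:,::-1])
print(s["clock"],s["tcp_pos"].round(1),s["tcp_rot"].round(4),s["joint_pos"].round(2),s["wrist_force"].round(2),s["ft_torque"].round(3))
E
python3 snap.py w1; python3 - <<'E'
from h import *
w=dict(np.load("w1.npz"));im=w["im"];u,v=proj(w,[613,-150,28]);print(u,v)
u0,v0=int(u)-60,max(0,int(v)-50);np.save("w1o.npy",[u0,v0])
cv2.imwrite("pics/w1c.png",cv2.resize(im[v0:v0+100,u0:u0+120],None,fx=6,fy=6,interpolation=2)[:,:,::-1]);print(u0,v0)
E
```

```text
2.1 [ 510.3 -144.4  100.5] [-3.1415e+00 -7.0000e-04  3.0000e-03] [ 0.03  0.36 -0.4  -0.   -0.81  1.54] [0.22 0.7  0.92] [-0.012 -0.013 -0.016]
328.26482568726345 62.46615013849546
268 12
```

View pics/w1c.png

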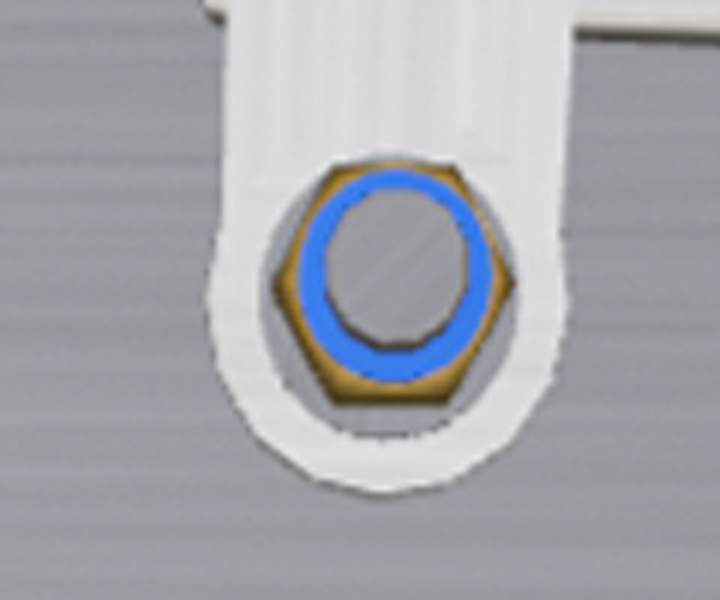

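The crop shows the blue-insert nut with corners left (274,283) and right (515,283) and horizontal flats at the top and bottom. The stud top is at about (397,267) and the washer centre at about (388,295).

```bash
python3 - <<'E'
from h import *
from plant import *
w=dict(np.load("w1.npz"))
f=lambda u,v,z:ray(w,((u+.5)/6+268-.5,(v+.5)/6+12-.5),z)
for n,a in dict(stud=(397.5,266,36.5),blue=(395,275.5,28),washer=(388,295,14.5),cl=(274,283,23),cr=(515,283,23),bl=(331,402,22),br=(448,402,22),earl=(226,150,12),earr=(571,150,12),tip=(385,490,12)).items():print(n,f(*a).round(1))
E
```

```text
stud [ 615.6 -153.3   36.5]
blue [ 616.1 -153.4   28. ]
washer [ 616.1 -153.2   14.5]
cl [ 616.  -139.8   23. ]
cr [ 616.1 -167.3   23. ]
bl [ 603.5 -146.4   22. ]
br [ 603.5 -160.1   22. ]
earl [ 632.1 -134.    12. ]
earr [ 632.2 -174.6   12. ]
tip [ 594.4 -153.2   12. ]
```

```bash
python3 - <<'E'
from h import *
from plant import *
print(delta(get_state(),[420.8,109,100],R.from_euler("xyz",[np.pi,0,.352])).round(4))
E
```

```text
[-1.111e-01 -3.172e-01  6.000e-04  0.000e+00 -3.000e-04 -1.112e-01]
```

Call:
servo_tool:
  deltas:
    - [[1,-0.111,-0.317,0,0,0,-0.111],[1,-0.111,-0.317,0,0,0,-0.111],[1,-0.111,-0.317,0,0,0,-0.111],[1,-0.111,-0.317,0,0,0,-0.111],[1,-0.111,-0.317,0,0,0,-0.111],[1,-0.111,-0.317,0,0,0,-0.111],[1,-0.111,-0.317,0,0,0,-0.111],[1,-0.111,-0.317,0,0,0,-0.111],[1,-0.111,-0.317,0,0,0,-0.111],[1,-0.111,-0.317,0,0,0,-0.111]]

```text
clock: 3.15
tcp_pos: [421.5, 107.0, 99.9]
tcp_rot: [3.142, 0.0, 0.348]
wrist_force: [-0.5, 0.1, 0.1]
width: 85.6
grasp_force: 0.0
```

```bash
python3 snap.py w2; python3 - <<'E'
from h import *
w=dict(np.load("w2.npz"));im=w["im"];print(proj(w,[514.7,143.5,16]))
cv2.imwrite("pics/w2c.png",cv2.resize(im[0:220,220:420],None,fx=2.7,fy=2.7,interpolation=2)[:,:,::-1])
E
```

```text
3.15 [421.5 107.   99.9] [3.1415e+00 2.0000e-04 3.4780e-01] [ 0.62  0.22 -0.62  0.   -0.73  1.29] [-0.54  0.05  0.11] [-0.043 -0.047 -0.014]
[316.1337437   68.77408693]
```

View pics/w2c.png

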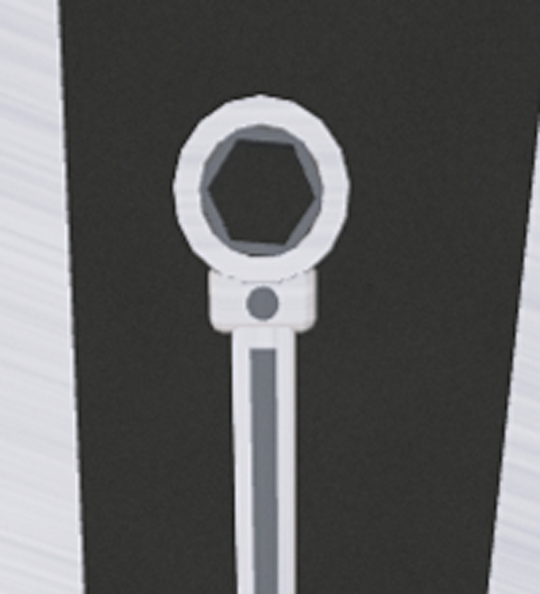

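The ring is centred at crop (261,188), with the hexagon corners at about (207,190), (236,139), (294,143), (319,194), (286,244) and (231,240). The handle runs straight down to (267,590).

```bash
python3 - <<'E'
from h import *
from plant import *
w=dict(np.load("w2.npz"))
f=lambda u,v,z:ray(w,((u+.5)/2.7+220-.5,(v+.5)/2.7-.5),z)
ring=f(261,188,16);print("ring",ring,f(174,188,16)-f(348,188,16))
h=f(266.5,560,14);print("h",h);d=ring-h;yaw=np.arctan2(d[1],d[0]);print("yaw",yaw)
p=np.array([f(*a,15) for a in((207,190),(236,139),(294,143),(319,194),(286,244),(231,240))])
c=p.mean(0);q=p-c;print(c,np.linalg.norm(q,axis=1).round(1));a=np.degrees(np.arctan2(q[:,1],q[:,0]));print(a.round(1))
hx=np.degrees(np.angle(np.exp(6j*np.radians(a)).mean()))/6;print("hexangle mod60",hx,"rel to handle",hx-np.degrees(yaw))
e=np.array([np.cos(yaw),np.sin(yaw)]);g=ring[:2]-100*e;print("grip",g)
s=get_state();print(delta(s,[*g,28.5-19+19],R.from_euler("xyz",[np.pi,0,yaw])).round(4))
# wrist depth cross-check
E
```

```text
ring [514.41837631 143.23417331  16.        ] [-15.6263567   43.11385598   0.        ]
h [417.2495344  106.63379206  14.        ]
yaw 0.3602321149219407
[513.66219631 142.6492819   15.        ] [14.6 14.5 14.5 15.1 14.4 14.6]
[ 107.8   47.8  -15.1  -71.7 -133.7  164.6]
hexangle mod60 -13.405904805899015 rel to handle -34.04568463599786
grip [420.83687327 107.98502737]
[-0.0003 -0.0015  0.0893  0.      0.0001 -0.004 ]
```

Call:
servo_tool:
  deltas:
    - [[1,0,-0.0015,0.06,0,0,-0.004],[1,0,-0.0015,0.1,0,0,-0.004],[1,0,-0.0015,0.12,0,0,-0.004],[1,0,-0.0015,0.12,0,0,-0.004],[0,0,-0.0015,0.12,0,0,-0.004],[0,0,-0.0015,0.12,0,0,-0.004],[0,0,-0.0015,0.12,0,0,-0.004],[0,0,-0.0015,0.12,0,0,-0.004],[0,0,-0.0015,0.12,0,0,-0.004],[0,0,-0.0015,0.12,0,0,-0.004]]

```text
clock: 4.2
tcp_pos: [421.3, 109.1, 5.0]
tcp_rot: [-3.142, -0.001, 0.362]
wrist_force: [-1.1, -1.4, 7.5]
width: 15.8
grasp_force: 59.7
```

Call:
servo_tool:
  deltas:
    - [[0,0,0,0,0,0,0],[0,0,0,0,0,0,0],[0,0,0,0,0,0,0],[0,0,0,0,0,0,0],[0,0,0,-0.005,0,0,0],[0,0,0,-0.01,0,0,0],[0,0,0,-0.03,0,0,0],[0,0,0,-0.06,0,0,0],[0,0,0,-0.09,0,0,0],[0,0,0,-0.09,0,0,0]]

```text
clock: 5.2
tcp_pos: [422.4, 110.0, 78.3]
tcp_rot: [-3.14, -0.006, 0.363]
wrist_force: [0.9, 0.7, -6.5]
width: 15.7
grasp_force: 59.1
```

```bash
python3 snap.py w3; python3 - <<'E'
from h import *
w=dict(np.load("w3.npz"));im=w["im"]
cv2.imwrite("pics/w3c.png",cv2.resize(im[0:220,200:440],None,fx=2.7,fy=2.7,interpolation=2)[:,:,::-1])
E
```

```text
5.2 [422.4 110.   78.3] [-3.1402 -0.0062  0.3625] [ 0.63  0.26 -0.65  0.   -0.66  1.3 ] [ 0.92  0.74 -6.47] [-0.035  0.087  0.037]
```

View pics/w3c.png

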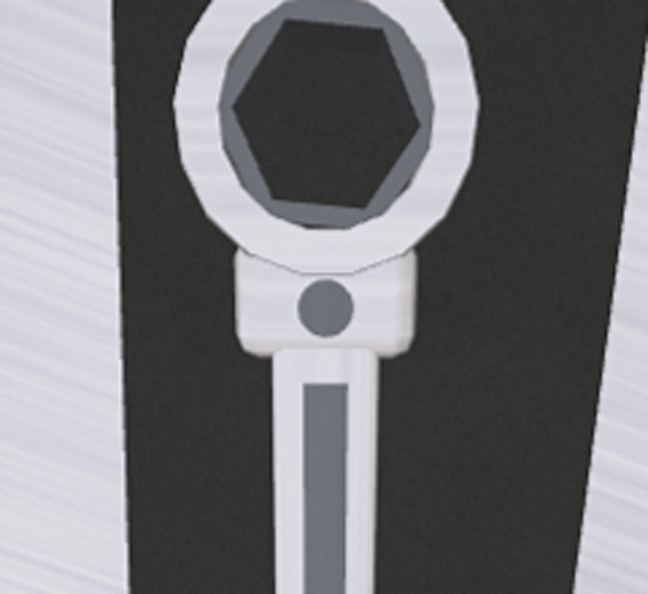

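Held and lifted: the ring is centred near crop (326,110), with hexagon corners at (232,107), (286,19), (383,28), (420,124), (366,208) and (272,199). I'll check the droop with depth.

```bash
python3 - <<'E'
from h import *
from plant import *
w=dict(np.load("w3.npz"));s=get_state();d=w["d"];im=w["im"].astype(int)
T=w["pose"];K=np.linalg.inv(w["mtx"]);rt=tool(s)
def P(u,v):
    z=d[int(round(v)),int(round(u))];p=T[:3,:3]@(K@[u,v,1.]*z)+T[:3,3];return rt.inv().apply(p-s["tcp_pos"])
f=lambda u,v:((u+.5)/2.7+200-.5,(v+.5)/2.7-.5)
for n,a in dict(l=(197,110),r=(455,110),nb=(326,250),tl=(205,60),tr=(447,60),block=(326,345),hand1=(290,370),hand2=(362,370),h3=(285,580),h4=(368,580)).items():print(n,P(*f(*a)).round(1))
# hexagon, plane through tool frame: use ring-top plane fit level
N=np.array([(232,107),(286,19),(383,28),(420,124),(366,208),(272,199)],float)
pl=np.array([P(*f(*a)) for a in[(197,110),(455,110),(326,250),(205,60),(447,60)]])
c=pl.mean(0);n=np.linalg.svd(pl-c)[2][2];print("normal(tool)",n)
def onplane(u,v,off=0):
    o=rt.inv().apply(T[:3,3]-s["tcp_pos"]);r=rt.inv().apply(T[:3,:3]@(K@[u,v,1.]));return o+r*((c-o)@n/(r@n))
q=np.array([onplane(*f(*a)) for a in N]);m=q.mean(0);q-=m;print("hex c",m,np.linalg.norm(q,axis=1).round(1))
a=np.degrees(np.arctan2(-q[:,1],q[:,0]));print(a.round(1),np.degrees(np.angle(np.exp(6j*np.radians(a)).mean()))/6)
L,Rr=onplane(*f(174,105)),onplane(*f(478,105));print("ring mid",(L+Rr)/2,np.linalg.norm(L-Rr))
h=onplane(*f(325,575));print(h)
E
```

```text
l [100.3 -19.5 -11.7]
r [ 99.9  19.2 -13.8]
nb [ 80.4   0.1 -11. ]
tl [106.8 -17.9 -12.6]
tr [107.2  18.1 -11.1]
block [ 65.7   0.1 -11.6]
hand1 [61.5 -5.9 -9.3]
hand2 [ 61.7   6.  -11.1]
h3 [ 24.6  -7.2 -10.2]
h4 [24.5  7.7 -9.8]
normal(tool) [0.03599005 0.00947606 0.99930722]
hex c [ 9.93975389e+01  9.49143909e-02 -1.20746907e+01] [14.3 14.  14.2 14.2 14.3 14.3]
[  85.    25.   -35.6  -94.4 -154.3  143.8] 24.91837573768878
ring mid [ 1.00892399e+02 -1.03762368e-02 -1.21275297e+01] 45.71191143049183
[25.26495747 -0.04877832 -9.40344294]
```

```bash
cat > d.py <<'E'
import sys
from h import *
from plant import *
# ring target x y, yaw deg, tcp z
x,y,a,z=map(float,sys.argv[1:5]);s=get_state();a=np.radians(a)
print(delta(s,[x-100.2*np.cos(a),y-100.2*np.sin(a),z],R.from_euler("xyz",[np.pi,0,a])).round(4))
E
python3 d.py 616 -153.3 4.7 60
```

```text
[-0.0088  0.3587  0.0204 -0.0005 -0.0008  0.089 ]
```

Call:
servo_tool:
  deltas:
    - [[0,0,0.04,0.005,0,-0.002,0.01],[0,-0.002,0.1,0.005,0,-0.002,0.03],[0,-0.004,0.16,0.005,0,-0.002,0.05],[0,-0.006,0.22,0.005,0,-0.002,0.06],[0,-0.009,0.28,0.01,0,-0.002,0.08],[0,-0.009,0.32,0.015,0,-0.002,0.089],[0,-0.009,0.345,0.02,0,-0.002,0.089],[0,-0.009,0.358,0.02,0,-0.002,0.089],[0,-0.009,0.358,0.02,0,-0.002,0.089],[0,-0.009,0.358,0.02,0,-0.002,0.089]]

```text
clock: 6.25
tcp_pos: [514.5, -160.8, 58.9]
tcp_rot: [3.141, 0.009, 0.082]
wrist_force: [-0.7, 0.3, -5.5]
width: 15.7
grasp_force: 59.6
```

```bash
python3 snap.py w4;python3 d.py 616 -153.3 4.7 60; python3 - <<'E'
from h import *
w=dict(np.load("w4.npz"));im=w["im"]
cv2.imwrite("pics/w4c.png",cv2.resize(im[0:120,250:390],None,fx=5,fy=5,interpolation=2)[:,:,::-1])
E
```

```text
6.25 [ 514.5 -160.8   58.9] [3.1414 0.0087 0.0824] [-0.    0.44 -0.41  0.   -0.73  1.65] [-0.69  0.32 -5.48] [0.004 0.092 0.021]
[ 0.0016  0.0014 -0.0008  0.0001  0.0025  0.0004]
```

View pics/w4c.png

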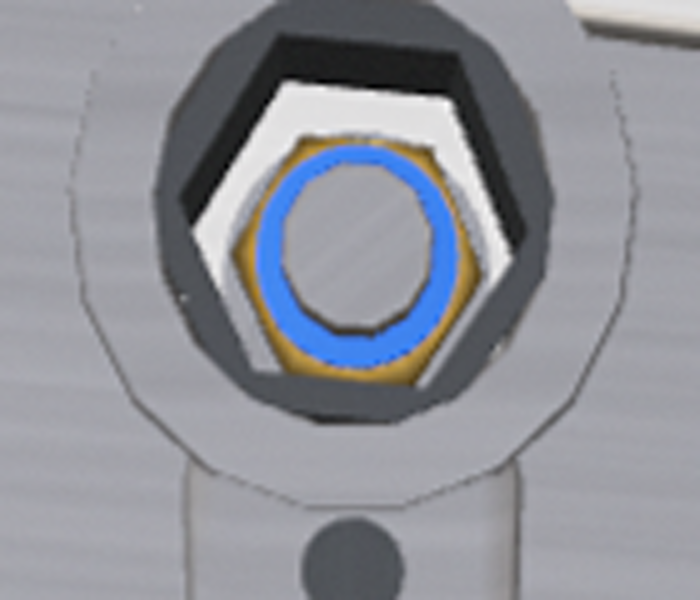

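Through the ring I see the nut: its left and right corners are (232,253) and (483,273), the hole's lower rim corners are (193,230) and (513,258), and the stud top is (357,246). The hexagons agree in angle to about 1 degree.

```bash
python3 - <<'E'
from h import *
w=dict(np.load("w4.npz"))
f=lambda u,v,z:ray(w,((u+.5)/5+250-.5,(v+.5)/5-.5),z)
for n,a in dict(stud=(357,247,36.5),blue=(357,257,28)).items():print(n,f(*a).round(1))
for t,u in((70.4,(180,201,525,236)),(57.4,(193,230,513,258))):
    a,b=f(u[0],u[1],t),f(u[2],u[3],t);print(t,(a+b)/2,np.linalg.norm(a-b))
a,b=f(72,190,70.4),f(636,190,70.4);print((a+b)/2,np.linalg.norm(a-b))
a,b=f(283,36,70.4),f(460,50,70.4);c,d=f(254,371,70.4),f(420,385,70.4);print((a+b+c+d)/4,np.linalg.norm(a-b),np.linalg.norm(c-d),np.degrees(np.arctan2(*(b-a)[:2])), np.degrees(np.arctan2(*(d-c)[:2])))
E
```

```text
stud [ 615.5 -153.3   36.5]
blue [ 616.  -153.3   28. ]
70.4 [ 611.68421174 -153.12749797   70.4       ] 27.782951121855405
57.4 [ 612.11636858 -153.14619095   57.4       ] 28.422499343873756
[ 613.73795618 -153.03532556   70.4       ] 45.00093084182524
[ 611.91042393 -153.17326967   70.4       ] 13.801563280431878 13.739262033200248 179.23539022851045 179.76001706553575
```

```bash
python3 - <<'E'
from h import *
w=dict(np.load("w4.npz"));T=w["pose"];K=w["mtx"];d=w["d"]
F=lambda u,v:np.array(((u+.5)/5+250-.5,(v+.5)/5-.5))
hexa=lambda r,a0:np.array([[r*np.cos(a),r*np.sin(a),0] for a in np.radians(a0-60*np.arange(6))])
from scipy.optimize import least_squares
def fit(pix,r,z0):
    px=np.array([F(*p) for p in pix])
    def res(q):
        return (np.array([proj(w,q[:3]+p) for p in hexa(r,90+q[3])])-px).ravel()
    o=least_squares(res,[614,-153,z0,0]);print(o.x.round(2),np.sqrt((o.fun**2).mean()).round(2))
fit([(180,201),(283,36),(460,50),(525,236),(420,385),(254,371)],12.5/np.cos(np.pi/6),70)
fit([(232,253),(301,138),(434,150),(483,273),(418,385),(291,373)],12/np.cos(np.pi/6),25)
for u,v in((110,190),(600,190),(352,460),(110,280),(590,300)):
    p=F(u,v);z=d[tuple(np.round(p).astype(int)[::-1])];print((T[:3,:3]@(np.linalg.solve(K,[*p,1])*z)+T[:3,3]).round(1))
E
```

```text
[ 612.69 -153.11   65.94   -0.88] 0.5
[ 616.39 -153.57   22.05    0.77] 0.46
[ 612.5 -133.4   68.7]
[ 615.8 -172.9   68.4]
[ 593.6 -154.5   69. ]
[ 606.  -133.4   67.4]
[ 607.5 -173.    69.2]
```

Call:
servo_tool:
  deltas:
    - [[0,0.003,0.0003,0.006,0,0.0025,0],[0,0.003,0.0003,0.012,0,0.0025,0],[0,0.003,0.0003,0.018,0,0.0025,0],[0,0.003,0.0003,0.024,0,0.0025,0],[0,0.003,0.0003,0.03,0,0.0025,0],[0,0.003,0.0003,0.03,0,0.0025,0],[0,0.003,0.0003,0.03,0,0.0025,0],[0,0.003,0.0003,0.03,0,0.0025,0],[0,0.003,0.0003,0.03,0,0.0025,0],[0,0.003,0.0003,0.03,0,0.0025,0]]

```text
clock: 7.3
tcp_pos: [518.0, -161.5, 36.2]
tcp_rot: [3.141, -0.002, 0.082]
wrist_force: [-0.0, 0.4, -5.3]
width: 15.8
grasp_force: 59.6
```

```bash
python3 snap.py w5; python3 - <<'E'
from h import *
w=dict(np.load("w5.npz"));im=w["im"]
cv2.imwrite("pics/w5c.png",cv2.resize(im[0:120,250:390],None,fx=5,fy=5,interpolation=2)[:,:,::-1])
E
```

```text
7.3 [ 518.  -161.5   36.2] [ 3.1407e+00 -2.1000e-03  8.2300e-02] [-0.    0.47 -0.43  0.   -0.67  1.66] [-0.    0.35 -5.27] [ 0.008  0.182 -0.009]
```

View pics/w5c.png

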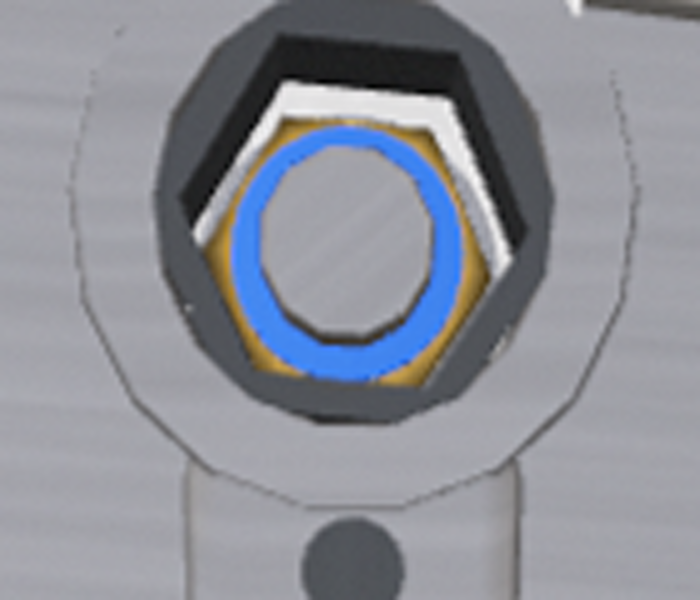

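The nut sits in the hole slightly left: blue centre (346,254) against hole axis (353,258), about 0.6 mm to the left. The angles agree, so I'll correct and descend.

Call:
servo_tool:
  deltas:
    - [[0,0.0003,-0.0007,0,0,0,0],[0,0.0003,-0.0007,0.002,0,0,0],[0,0.0003,-0.0007,0.004,0,0,0],[0,0.0003,-0.0007,0.006,0,0,0],[0,0.0003,-0.0007,0.008,0,0,0],[0,0.0003,-0.0007,0.01,0,0,0],[0,0.0003,-0.0007,0.012,0,0,0],[0,0.0003,-0.0007,0.014,0,0,0],[0,0.0003,-0.0007,0.015,0,0,0],[0,0.0003,-0.0007,0.015,0,0,0]]

```text
clock: 8.35
tcp_pos: [518.0, -161.0, 23.8]
tcp_rot: [3.141, -0.001, 0.082]
wrist_force: [0.0, -0.3, -4.4]
width: 16.0
grasp_force: 59.6
```

```bash
cat > st.py <<'E'
from h import *
from plant import *
s=get_state();print(s["clock"],s["tcp_pos"].round(2),np.degrees(s["tcp_rot"]).round(2),s["wrist_force"].round(2),s["ft_torque"].round(3))
E
python3 st.py
```

```text
8.35 [ 517.98 -160.96   23.82] [ 1.7995e+02 -8.0000e-02  4.7200e+00] [ 0.03 -0.31 -4.45] [-0.013  0.169 -0.007]
```

Call:
servo_tool:
  deltas:
    - [[0,0,0,0.0015,0,0,0],[0,0,0,0.003,0,0,0],[0,0,0,0.0045,0,0,0],[0,0,0,0.006,0,0,0],[0,0,0,0.007,0,0,0],[0,0,0,0.008,0,0,0],[0,0,0,0.009,0,0,0],[0,0,0,0.0095,0,0,0],[0,0,0,0.0095,0,0,0],[0,0,0,0.0095,0,0,0]]

```text
clock: 9.35
tcp_pos: [518.1, -160.9, 16.5]
tcp_rot: [3.141, -0.002, 0.082]
wrist_force: [-1.6, -0.3, -3.9]
width: 15.9
grasp_force: 59.8
```

```bash
python3 st.py
```

```text
9.35 [ 518.09 -160.94   16.46] [ 1.7995e+02 -1.0000e-01  4.7200e+00] [-1.6  -0.3  -3.91] [-0.004  0.243  0.028]
```

Call:
servo_tool:
  deltas:
    - [[0,-0.0005,0,0.0005,0,0,0],[0,-0.001,0,0.001,0,0,0],[0,-0.001,0,0.0015,0,0,0],[0,-0.001,0,0.0018,0,0,0],[0,-0.001,0,0.002,0,0,0],[0,-0.001,0,0.002,0,0,0],[0,-0.001,0,0.002,0,0,0],[0,-0.001,0,0.002,0,0,0],[0,-0.001,0,0.002,0,0,0],[0,-0.001,0,0.002,0,0,0]]

```text
clock: 10.35
tcp_pos: [517.9, -161.0, 15.0]
tcp_rot: [3.14, -0.003, 0.083]
wrist_force: [2.5, 0.7, -2.8]
width: 16.0
grasp_force: 60.0
```

```bash
python3 st.py; cat > arc.py <<'E'
import sys
from h import *
r=float(sys.argv[1])/800
for t in map(float,sys.argv[2:]):
    a=np.radians(t);print(t,[round(float(v),4) for v in(r*(1-np.cos(a)),-r*np.sin(a),t/180)])
E
python3 arc.py 99 5 10 15 20 25 30 35 40 45 50
```

```text
10.35 [ 517.9  -161.     14.97] [ 1.7994e+02 -1.7000e-01  4.7400e+00] [ 2.55  0.73 -2.8 ] [ 0.097 -0.651 -0.017]
5.0 [0.0005, -0.0108, 0.0278]
10.0 [0.0019, -0.0215, 0.0556]
15.0 [0.0042, -0.032, 0.0833]
20.0 [0.0075, -0.0423, 0.1111]
25.0 [0.0116, -0.0523, 0.1389]
30.0 [0.0166, -0.0619, 0.1667]
35.0 [0.0224, -0.071, 0.1944]
40.0 [0.029, -0.0795, 0.2222]
45.0 [0.0362, -0.0875, 0.25]
50.0 [0.0442, -0.0948, 0.2778]
```

Call:
servo_tool:
  deltas:
    - [[0,0.0005,-0.0108,-0.001,0,0,0.0278],[0,0.0019,-0.0215,-0.001,0,0,0.0556],[0,0.0042,-0.032,-0.001,0,0,0.0833],[0,0.0075,-0.0423,-0.001,0,0,0.1111],[0,0.0116,-0.0523,-0.001,0,0,0.1389],[0,0.0166,-0.0619,-0.001,0,0,0.1667],[0,0.0224,-0.071,-0.001,0,0,0.1944],[0,0.029,-0.0795,-0.001,0,0,0.2222],[0,0.0362,-0.0875,-0.001,0,0,0.25],[0,0.0362,-0.0875,-0.001,0,0,0.25]]

```text
clock: 11.35
tcp_pos: [540.9, -89.1, 15.5]
tcp_rot: [3.142, -0.002, -0.702]
wrist_force: [2.6, -4.6, -2.9]
width: 16.2
grasp_force: 59.9
```

```bash
cat >> st.py <<'E'
a=s["tcp_rot"][2];e=np.array([np.cos(a),np.sin(a)]);F=s["wrist_force"];r=-.099*e  # tcp relative to nut
print("radial",(F[:2]@e).round(2),"tang",(F[1]*e[0]-F[0]*e[1]).round(2),"Mz about nut",(r[0]*F[1]-r[1]*F[0]+s["ft_torque"][2]).round(3),"pivot est",s["tcp_pos"][:2]+99*e)
E
python3 st.py
```

```text
11.35 [540.91 -89.08  15.52] [ 1.800e+02 -1.400e-01 -4.021e+01] [ 2.55 -4.58 -2.86] [-1.384 -0.738  0.011]
radial 4.9 tang -1.85 Mz about nut 0.194 pivot est [ 616.52053276 -152.99133093]
```

```bash
python3 arc.py 99 -8 -16 -24 -32 -40 -48 -56 -64 -72 -80 8 16 24 32 40 48 56 64 72 80
```

```text
-8.0 [0.0012, 0.0172, -0.0444]
-16.0 [0.0048, 0.0341, -0.0889]
-24.0 [0.0107, 0.0503, -0.1333]
-32.0 [0.0188, 0.0656, -0.1778]
-40.0 [0.029, 0.0795, -0.2222]
-48.0 [0.0409, 0.092, -0.2667]
-56.0 [0.0545, 0.1026, -0.3111]
-64.0 [0.0695, 0.1112, -0.3556]
-72.0 [0.0855, 0.1177, -0.4]
-80.0 [0.1023, 0.1219, -0.4444]
8.0 [0.0012, -0.0172, 0.0444]
16.0 [0.0048, -0.0341, 0.0889]
24.0 [0.0107, -0.0503, 0.1333]
32.0 [0.0188, -0.0656, 0.1778]
40.0 [0.029, -0.0795, 0.2222]
48.0 [0.0409, -0.092, 0.2667]
56.0 [0.0545, -0.1026, 0.3111]
64.0 [0.0695, -0.1112, 0.3556]
72.0 [0.0855, -0.1177, 0.4]
80.0 [0.1023, -0.1219, 0.4444]
```

Call:
servo_tool:
  deltas:
    - [[0,0.0022,0.017,0,0,0,-0.0444],[0,0.0058,0.0338,0,0,0,-0.0889],[0,0.0116,0.0499,0,0,0,-0.1333],[0,0.0196,0.0651,0,0,0,-0.1778],[0,0.0298,0.0789,0,0,0,-0.2222],[0,0.0416,0.0913,0,0,0,-0.2667],[0,0.0551,0.1018,0,0,0,-0.3111],[0,0.0699,0.1103,0,0,0,-0.3556],[0,0.0858,0.1167,0,0,0,-0.4],[0,0.1025,0.1209,0,0,0,-0.4444]]

```text
clock: 12.35
tcp_pos: [539.9, -216.1, 15.5]
tcp_rot: [3.141, -0.001, 0.7]
wrist_force: [2.4, 1.0, -2.4]
width: 15.8
grasp_force: 60.0
```

```bash
python3 st.py
```

```text
12.35 [ 539.88 -216.15   15.47] [ 1.7996e+02 -5.0000e-02  4.0080e+01] [ 2.45  1.   -2.39] [ 0.507 -0.664 -0.01 ]
radial 2.52 tang -0.81 Mz about nut 0.071 pivot est [ 615.62783201 -152.39958033]
```

```bash
python3 arc.py 98.5 4 8 12 16 20 24 28 32 36 40 2 4 6 8 10 12 14 16 18 20
```

```text
4.0 [0.0003, -0.0086, 0.0222]
8.0 [0.0012, -0.0171, 0.0444]
12.0 [0.0027, -0.0256, 0.0667]
16.0 [0.0048, -0.0339, 0.0889]
20.0 [0.0074, -0.0421, 0.1111]
24.0 [0.0106, -0.0501, 0.1333]
28.0 [0.0144, -0.0578, 0.1556]
32.0 [0.0187, -0.0652, 0.1778]
36.0 [0.0235, -0.0724, 0.2]
40.0 [0.0288, -0.0791, 0.2222]
2.0 [0.0001, -0.0043, 0.0111]
4.0 [0.0003, -0.0086, 0.0222]
6.0 [0.0007, -0.0129, 0.0333]
8.0 [0.0012, -0.0171, 0.0444]
10.0 [0.0019, -0.0214, 0.0556]
12.0 [0.0027, -0.0256, 0.0667]
14.0 [0.0037, -0.0298, 0.0778]
16.0 [0.0048, -0.0339, 0.0889]
18.0 [0.006, -0.038, 0.1]
20.0 [0.0074, -0.0421, 0.1111]
```

Call:
servo_tool:
  deltas:
    - [[0,0.0003,-0.0086,0,0,0,0.0222],[0,0.0012,-0.0171,0,0,0,0.0444],[0,0.0027,-0.0256,0,0,0,0.0667],[0,0.0048,-0.0339,0,0,0,0.0889],[0,0.0074,-0.0421,0,0,0,0.1111],[0,0.0106,-0.0501,0,0,0,0.1333],[0,0.0144,-0.0578,0,0,0,0.1556],[0,0.0187,-0.0652,0,0,0,0.1778],[0,0.0235,-0.0724,0,0,0,0.2],[0,0.0288,-0.0791,0,0,0,0.2222]]

```text
clock: 13.35
tcp_pos: [517.4, -152.5, 15.6]
tcp_rot: [3.141, -0.002, -0.006]
wrist_force: [2.0, -2.1, -2.9]
width: 16.2
grasp_force: 59.9
```

```bash
python3 st.py
```

```text
13.35 [ 517.44 -152.48   15.59] [ 1.7995e+02 -1.0000e-01 -3.3000e-01] [ 1.97 -2.08 -2.88] [-0.617 -0.547  0.048]
radial 1.98 tang -2.07 Mz about nut 0.253 pivot est [ 616.43433658 -153.04258205]
```

Call:
servo_tool:
  deltas:
    - [[0,0.0002,-0.0064,0,0,0,0.0167],[0,0.0007,-0.0129,0,0,0,0.0333],[0,0.0015,-0.0193,0,0,0,0.05],[0,0.0027,-0.0256,0,0,0,0.0667],[0,0.0042,-0.0319,0,0,0,0.0833],[0,0.006,-0.038,0,0,0,0.1],[0,0.0082,-0.0441,0,0,0,0.1167],[0,0.0106,-0.0501,0,0,0,0.1333],[0,0.0134,-0.0559,0,0,0,0.15],[0,0.0165,-0.0616,0,0,0,0.1667]]

```text
clock: 14.35
tcp_pos: [530.8, -103.5, 15.5]
tcp_rot: [3.141, -0.002, -0.528]
wrist_force: [2.3, -2.0, -3.0]
width: 16.2
grasp_force: 59.9
```

```bash
python3 st.py; python3 arc.py 98.5 -7.5 -15 -22.5 -30 -37.5 -45 -52.5 -60 -67.5 -75 15 18 21 24 27 30
```

```text
14.35 [ 530.77 -103.51   15.52] [ 1.7997e+02 -9.0000e-02 -3.0270e+01] [ 2.33 -2.03 -2.98] [-0.806 -0.472  0.17 ]
radial 3.03 tang -0.58 Mz about nut 0.227 pivot est [ 616.27619536 -153.40596766]
-7.5 [0.0011, 0.0161, -0.0417]
-15.0 [0.0042, 0.0319, -0.0833]
-22.5 [0.0094, 0.0471, -0.125]
-30.0 [0.0165, 0.0616, -0.1667]
-37.5 [0.0254, 0.075, -0.2083]
-45.0 [0.0361, 0.0871, -0.25]
-52.5 [0.0482, 0.0977, -0.2917]
-60.0 [0.0616, 0.1066, -0.3333]
-67.5 [0.076, 0.1138, -0.375]
-75.0 [0.0913, 0.1189, -0.4167]
15.0 [0.0042, -0.0319, 0.0833]
18.0 [0.006, -0.038, 0.1]
21.0 [0.0082, -0.0441, 0.1167]
24.0 [0.0106, -0.0501, 0.1333]
27.0 [0.0134, -0.0559, 0.15]
30.0 [0.0165, -0.0616, 0.1667]
```

Call:
servo_tool:
  deltas:
    - [[0,0.0011,0.0161,0,0,0,-0.0417],[0,0.0042,0.0319,0,0,0,-0.0833],[0,0.0094,0.0471,0,0,0,-0.125],[0,0.0165,0.0616,0,0,0,-0.1667],[0,0.0254,0.075,0,0,0,-0.2083],[0,0.0361,0.0871,0,0,0,-0.25],[0,0.0482,0.0977,0,0,0,-0.2917],[0,0.0616,0.1066,0,0,0,-0.3333],[0,0.076,0.1138,0,0,0,-0.375],[0,0.0913,0.1189,0,0,0,-0.4167]]

```text
clock: 15.35
tcp_pos: [545.7, -222.4, 15.4]
tcp_rot: [3.141, -0.001, 0.787]
wrist_force: [0.1, 2.0, -2.8]
width: 16.2
grasp_force: 60.0
```

Call:
servo_tool:
  deltas:
    - [[0,0.0002,-0.0064,0,0,0,0.0167],[0,0.0007,-0.0129,0,0,0,0.0333],[0,0.0015,-0.0193,0,0,0,0.05],[0,0.0027,-0.0256,0,0,0,0.0667],[0,0.0042,-0.0319,0,0,0,0.0833],[0,0.006,-0.038,0,0,0,0.1],[0,0.0082,-0.0441,0,0,0,0.1167],[0,0.0106,-0.0501,0,0,0,0.1333],[0,0.0134,-0.0559,0,0,0,0.15],[0,0.0165,-0.0616,0,0,0,0.1667]]

```text
clock: 16.35
tcp_pos: [520.7, -178.0, 15.6]
tcp_rot: [3.14, -0.002, 0.257]
wrist_force: [1.4, -1.8, -2.3]
width: 16.0
grasp_force: 59.9
```

```bash
python3 st.py
```

```text
16.35 [ 520.65 -177.98   15.6 ] [ 1.7992e+02 -9.0000e-02  1.4700e+01] [ 1.44 -1.79 -2.29] [-0.523 -0.486  0.076]
radial 0.94 tang -2.1 Mz about nut 0.283 pivot est [ 616.41038164 -152.85342818]
```

Call:
servo_tool:
  deltas:
    - [[0,0.0002,-0.0064,0,0,0,0.0167],[0,0.0007,-0.0129,0,0,0,0.0333],[0,0.0015,-0.0193,0,0,0,0.05],[0,0.0027,-0.0256,0,0,0,0.0667],[0,0.0042,-0.0319,0,0,0,0.0833],[0,0.006,-0.038,0,0,0,0.1],[0,0.0082,-0.0441,0,0,0,0.1167],[0,0.0106,-0.0501,0,0,0,0.1333],[0,0.0134,-0.0559,0,0,0,0.15],[0,0.0165,-0.0616,0,0,0,0.1667]]

```text
clock: 17.35
tcp_pos: [520.9, -127.1, 15.5]
tcp_rot: [3.141, -0.002, -0.267]
wrist_force: [1.6, -2.6, -3.1]
width: 16.1
grasp_force: 59.9
```

```bash
python3 st.py; python3 arc.py 98.5 25
```

```text
17.35 [ 520.9  -127.08   15.53] [ 1.7996e+02 -9.0000e-02 -1.5290e+01] [ 1.58 -2.55 -3.13] [-0.763 -0.512  0.157]
radial 2.2 tang -2.05 Mz about nut 0.359 pivot est [ 616.39536387 -153.18085541]
25.0 [0.0115, -0.052, 0.1389]
```

Call:
servo_tool:
  deltas:
    - [[0,0.0001,-0.0043,0,0,0,0.0111],[0,0.0003,-0.0086,0,0,0,0.0222],[0,0.0007,-0.0129,0,0,0,0.0333],[0,0.0012,-0.0171,0,0,0,0.0444],[0,0.0015,-0.0193,0,0,0,0.05],[0,0.0019,-0.0214,0,0,0,0.0556],[0,0.0023,-0.0235,0,0,0,0.0611],[0,0.0027,-0.0256,0,0,0,0.0667],[0,0.0032,-0.0277,0,0,0,0.0722],[0,0.0037,-0.0298,0,0,0,0.0778]]

```text
clock: 18.35
tcp_pos: [530.2, -104.5, 15.5]
tcp_rot: [3.141, -0.001, -0.513]
wrist_force: [0.9, -4.0, -2.1]
width: 16.1
grasp_force: 59.9
```

```bash
python3 st.py
```

```text
18.35 [ 530.19 -104.52   15.5 ] [ 1.7999e+02 -8.0000e-02 -2.9380e+01] [ 0.94 -3.98 -2.1 ] [-1.159 -0.326 -0.02 ]
radial 2.77 tang -3.01 Mz about nut 0.278 pivot est [ 616.45438722 -153.09715737]
```

Call:
servo_tool:
  deltas:
    - [[0,0.0001,-0.0043,0,0,0,0.0111],[0,0.0003,-0.0086,0,0,0,0.0222],[0,0.0007,-0.0129,0,0,0,0.0333],[0,0.0012,-0.0171,0,0,0,0.0444],[0,0.0015,-0.0193,0,0,0,0.05],[0,0.0019,-0.0214,0,0,0,0.0556],[0,0.0023,-0.0235,0,0,0,0.0611],[0,0.0027,-0.0256,0,0,0,0.0667],[0,0.0032,-0.0277,0,0,0,0.0722],[0,0.0037,-0.0298,0,0,0,0.0778]]

```text
clock: 19.35
tcp_pos: [544.5, -85.1, 15.5]
tcp_rot: [-3.141, -0.001, -0.757]
wrist_force: [0.7, -5.0, -4.1]
width: 15.7
grasp_force: 59.9
```

```bash
python3 st.py; python3 arc.py 98.5 -8.4 -16.8 -25.2 -33.6 -42 -50.4 -58.8 -67.2 -75.6 -84
```

```text
19.35 [544.5  -85.13  15.51] [-1.7998e+02 -8.0000e-02 -4.3390e+01] [ 0.73 -4.98 -4.12] [-1.412 -0.238  0.003]
radial 3.96 tang -3.11 Mz about nut 0.311 pivot est [ 616.43966341 -153.14642185]
-8.4 [0.0013, 0.018, -0.0467]
-16.8 [0.0053, 0.0356, -0.0933]
-25.2 [0.0117, 0.0524, -0.14]
-33.6 [0.0206, 0.0681, -0.1867]
-42.0 [0.0316, 0.0824, -0.2333]
-50.4 [0.0446, 0.0949, -0.28]
-58.8 [0.0593, 0.1053, -0.3267]
-67.2 [0.0754, 0.1135, -0.3733]
-75.6 [0.0925, 0.1193, -0.42]
-84.0 [0.1103, 0.1225, -0.4667]
```

Call:
servo_tool:
  deltas:
    - [[0,0.0013,0.018,0,0,0,-0.0467],[0,0.0053,0.0356,0,0,0,-0.0933],[0,0.0117,0.0524,0,0,0,-0.14],[0,0.0206,0.0681,0,0,0,-0.1867],[0,0.0316,0.0824,0,0,0,-0.2333],[0,0.0446,0.0949,0,0,0,-0.28],[0,0.0593,0.1053,0,0,0,-0.3267],[0,0.0754,0.1135,0,0,0,-0.3733],[0,0.0925,0.1193,0,0,0,-0.42],[0,0.1103,0.1225,0,0,0,-0.4667]]

```text
clock: 20.35
tcp_pos: [541.1, -216.9, 15.4]
tcp_rot: [-3.142, -0.001, 0.714]
wrist_force: [0.5, 0.1, -2.4]
width: 16.0
grasp_force: 60.0
```

Call:
servo_tool:
  deltas:
    - [[0,0.0001,-0.0043,0,0,0,0.0111],[0,0.0003,-0.0086,0,0,0,0.0222],[0,0.0007,-0.0129,0,0,0,0.0333],[0,0.0012,-0.0171,0,0,0,0.0444],[0,0.0019,-0.0214,0,0,0,0.0556],[0,0.0027,-0.0256,0,0,0,0.0667],[0,0.0037,-0.0298,0,0,0,0.0778],[0,0.0048,-0.0339,0,0,0,0.0889],[0,0.006,-0.038,0,0,0,0.1],[0,0.0074,-0.0421,0,0,0,0.1111]]

```text
clock: 21.35
tcp_pos: [523.6, -187.1, 15.4]
tcp_rot: [3.141, -0.001, 0.358]
wrist_force: [-0.5, -3.2, -2.5]
width: 15.9
grasp_force: 60.0
```

```bash
python3 st.py
```

```text
21.35 [ 523.59 -187.07   15.42] [ 1.7998e+02 -4.0000e-02  2.0530e+01] [-0.46 -3.15 -2.48] [-0.883  0.146 -0.059]
radial -1.53 tang -2.79 Mz about nut 0.218 pivot est [ 616.30939218 -152.35958425]
```

Call:
servo_tool:
  deltas:
    - [[0,0.0001,-0.0043,0,0,0,0.0111],[0,0.0003,-0.0086,0,0,0,0.0222],[0,0.0007,-0.0129,0,0,0,0.0333],[0,0.0012,-0.0171,0,0,0,0.0444],[0,0.0015,-0.0193,0,0,0,0.05],[0,0.0019,-0.0214,0,0,0,0.0556],[0,0.0023,-0.0235,0,0,0,0.0611],[0,0.0027,-0.0256,0,0,0,0.0667],[0,0.0032,-0.0277,0,0,0,0.0722],[0,0.0037,-0.0298,0,0,0,0.0778]]

```text
clock: 22.35
tcp_pos: [518.2, -164.1, 15.5]
tcp_rot: [3.141, -0.001, 0.116]
wrist_force: [-1.7, -2.5, -2.6]
width: 15.9
grasp_force: 60.0
```

```bash
python3 st.py
```

```text
22.35 [ 518.19 -164.06   15.48] [ 1.7996e+02 -6.0000e-02  6.6200e+00] [-1.65 -2.5  -2.62] [-0.829  0.296  0.004]
radial -1.93 tang -2.3 Mz about nut 0.231 pivot est [ 616.52711909 -152.64755864]
```

Call:
servo_tool:
  deltas:
    - [[0,0.0001,-0.0043,0,0,0,0.0111],[0,0.0003,-0.0086,0,0,0,0.0222],[0,0.0007,-0.0129,0,0,0,0.0333],[0,0.0012,-0.0171,0,0,0,0.0444],[0,0.0015,-0.0193,0,0,0,0.05],[0,0.0019,-0.0214,0,0,0,0.0556],[0,0.0023,-0.0235,0,0,0,0.0611],[0,0.0027,-0.0256,0,0,0,0.0667],[0,0.0032,-0.0277,0,0,0,0.0722],[0,0.0037,-0.0298,0,0,0,0.0778]]

```text
clock: 23.35
tcp_pos: [518.4, -140.1, 15.5]
tcp_rot: [3.141, -0.001, -0.129]
wrist_force: [-2.2, -3.8, -2.6]
width: 15.9
grasp_force: 59.9
```

```bash
python3 st.py
```

```text
23.35 [ 518.4  -140.15   15.47] [ 1.7997e+02 -7.0000e-02 -7.3900e+00] [-2.22 -3.76 -2.65] [-1.148  0.461  0.037]
radial -1.72 tang -4.02 Mz about nut 0.435 pivot est [ 616.57282581 -152.88171278]
```

Call:
servo_tool:
  deltas:
    - [[0,0.0001,-0.0043,0,0,0,0.0111],[0,0.0003,-0.0086,0,0,0,0.0222],[0,0.0007,-0.0129,0,0,0,0.0333],[0,0.0012,-0.0171,0,0,0,0.0444],[0,0.0015,-0.0193,0,0,0,0.05],[0,0.0019,-0.0214,0,0,0,0.0556],[0,0.0023,-0.0235,0,0,0,0.0611],[0,0.0027,-0.0256,0,0,0,0.0667],[0,0.0032,-0.0277,0,0,0,0.0722],[0,0.0037,-0.0298,0,0,0,0.0778]]

```text
clock: 24.35
tcp_pos: [524.4, -116.9, 15.5]
tcp_rot: [3.141, -0.001, -0.373]
wrist_force: [-2.4, -4.6, -2.9]
width: 15.8
grasp_force: 59.9
```

```bash
python3 st.py
```

```text
24.35 [ 524.39 -116.86   15.47] [ 1.7998e+02 -8.0000e-02 -2.1390e+01] [-2.36 -4.59 -2.95] [-1.228  0.587  0.032]
radial -0.52 tang -5.14 Mz about nut 0.541 pivot est [ 616.56862052 -152.97333418]
```

Call:
servo_tool:
  deltas:
    - [[0,0,-0.0021,0,0,0,0.0056],[0,0.0001,-0.0043,0,0,0,0.0111],[0,0.0002,-0.0064,0,0,0,0.0167],[0,0.0003,-0.0086,0,0,0,0.0222],[0,0.0005,-0.0107,0,0,0,0.0278],[0,0.0007,-0.0129,0,0,0,0.0333],[0,0.0009,-0.015,0,0,0,0.0389],[0,0.0012,-0.0171,0,0,0,0.0444],[0,0.0015,-0.0193,0,0,0,0.05],[0,0.0019,-0.0214,0,0,0,0.0556]]

```text
clock: 25.35
tcp_pos: [532.0, -101.5, 15.4]
tcp_rot: [3.141, -0.001, -0.548]
wrist_force: [-1.6, -5.6, -3.6]
width: 16.0
grasp_force: 59.9
```

```bash
python3 st.py
```

```text
25.35 [ 532.01 -101.55   15.43] [ 1.7999e+02 -8.0000e-02 -3.1390e+01] [-1.56 -5.62 -3.59] [-1.488  0.604  0.085]
radial 1.59 tang -5.61 Mz about nut 0.64 pivot est [ 616.51949687 -153.11975433]
```

Call:
servo_tool:
  deltas:
    - [[0,0,0.0021,0,0,0,-0.0056],[0,0.0001,0.0043,0,0,0,-0.0111],[0,0.0001,0.0043,0,0,0,-0.0111],[0,0.0001,0.0043,-0.002,0,0,-0.0111],[0,0.0001,0.0043,-0.006,0,0,-0.0111],[0,0.0001,0.0043,-0.012,0,0,-0.0111],[0,0.0001,0.0043,-0.018,0,0,-0.0111],[0,0.0001,0.0043,-0.025,0,0,-0.0111],[0,0.0001,0.0043,-0.035,0,0,-0.0111],[0,0.0001,0.0043,-0.05,0,0,-0.0111]]

```text
clock: 26.35
tcp_pos: [530.4, -103.9, 55.5]
tcp_rot: [-3.141, -0.001, -0.512]
wrist_force: [-0.6, 0.6, -5.1]
width: 16.0
grasp_force: 59.5
```

```bash
python3 st.py; python3 d.py 514.4 143.2 20.6 60
```

```text
26.35 [ 530.37 -103.89   55.55] [-1.7997e+02 -4.0000e-02 -2.9340e+01] [-0.6   0.65 -5.14] [0.109 0.176 0.035]
radial -0.84 tang 0.27 Mz about nut 0.008 pivot est [ 616.67460586 -152.39516381]
[-2.493e-01 -1.636e-01 -5.700e-03 -1.000e-04 -3.000e-04 -2.774e-01]
```

Call:
servo_tool:
  deltas:
    - [[0,-0.02,-0.01,-0.02,0,0,-0.02],[0,-0.06,-0.035,-0.03,0,0,-0.05],[0,-0.1,-0.06,-0.03,0,0,-0.09],[0,-0.14,-0.09,-0.03,0,0,-0.13],[0,-0.18,-0.115,-0.02,0,0,-0.17],[0,-0.215,-0.14,-0.01,0,0,-0.21],[0,-0.24,-0.155,-0.006,0,0,-0.25],[0,-0.249,-0.1636,-0.006,0,0,-0.277],[0,-0.249,-0.1636,-0.006,0,0,-0.277],[0,-0.249,-0.1636,-0.006,0,0,-0.277]]

```text
clock: 27.35
tcp_pos: [421.0, 107.9, 60.7]
tcp_rot: [3.141, -0.003, 0.358]
wrist_force: [-0.0, 0.0, -4.4]
width: 15.8
grasp_force: 59.7
```

```bash
python3 st.py; python3 d.py 514.4 143.2 20.6 5.2
```

```text
27.35 [421.05 107.87  60.66] [ 1.7996e+02 -1.6000e-01  2.0520e+01] [-0.03  0.03 -4.43] [-0.037  0.148 -0.047]
radial -0.02 tang 0.03 Mz about nut -0.05 pivot est [513.76677277 142.57202074]
[-0.0007 -0.0003  0.0693  0.0002 -0.0009 -0.0004]
```

Call:
servo_tool:
  deltas:
    - [[0,0,0,0.02,0,0,0],[0,0,0,0.04,0,0,0],[0,0,0,0.055,0,0,0],[0,0,0,0.06,0,0,0],[0,0,0,0.063,0,0,0],[0,0,0,0.066,0,0,0],[0,0,0,0.068,0,0,0],[0,0,0,0.069,0,0,0],[0,0,0,0.069,0,0,0],[0,0,0,0.069,0,0,0]]

```text
clock: 28.35
tcp_pos: [421.1, 107.0, 5.6]
tcp_rot: [3.14, -0.002, 0.359]
wrist_force: [-2.9, -2.8, 5.0]
width: 15.5
grasp_force: 61.1
```

```bash
python3 st.py
```

```text
28.35 [421.06 107.02   5.56] [ 1.7992e+02 -1.0000e-01  2.0570e+01] [-2.86 -2.81  5.05] [-0.701  0.659  0.014]
radial -3.67 tang -1.63 Mz about nut 0.175 pivot est [513.74478439 141.80875667]
```

On the mat. Open, then rise.

Call:
servo_tool:
  deltas:
    - [[0.3,0,0,0,0,0,0],[0.5,0,0,0,0,0,0],[1,0,0,0,0,0,0],[1,0,0,0,0,0,0],[1,0,0,0,0,0,0],[1,0,0,0,0,0,0],[1,0,0,-0.02,0,0,0],[1,0,0,-0.06,0,0,0],[1,0,0,-0.1,0,0,0],[1,0,0,-0.12,0,0,0]]

```text
clock: 29.35
tcp_pos: [421.8, 107.8, 103.3]
tcp_rot: [3.141, -0.006, 0.359]
wrist_force: [0.3, 0.6, -0.3]
width: 85.6
grasp_force: 0.0
```

Call:
servo_tool:
  deltas:
    - [[1,0,0,-0.03,0,0,0],[1,0,0,-0.06,0,0,0],[1,0,0,-0.06,0,0,0],[1,0,0,-0.06,0,0,0],[1,0,0,-0.06,0,0,0],[1,0,0,-0.06,0,0,0],[1,0,0,-0.06,0,0,0],[1,0,0,-0.06,0,0,0],[1,0,0,-0.06,0,0,0],[1,0,0,-0.06,0,0,0]]

```text
clock: 30.35
tcp_pos: [420.7, 107.2, 148.7]
tcp_rot: [3.14, -0.001, 0.359]
wrist_force: [-0.8, 0.8, 0.0]
width: 85.3
grasp_force: 0.0
```

```bash
python3 snap.py w6; python3 - <<'E'
from h import *
w=dict(np.load("w6.npz"));cv2.imwrite("pics/w6s.png",w["im"][:,:,::-1])
E
```

```text
30.35 [420.7 107.2 148.7] [ 3.1402e+00 -1.1000e-03  3.5860e-01] [ 0.63  0.15 -0.56  0.   -0.86  1.3 ] [-0.77  0.77  0.04] [ 0.009  0.045 -0.025]
```

View pics/w6s.png

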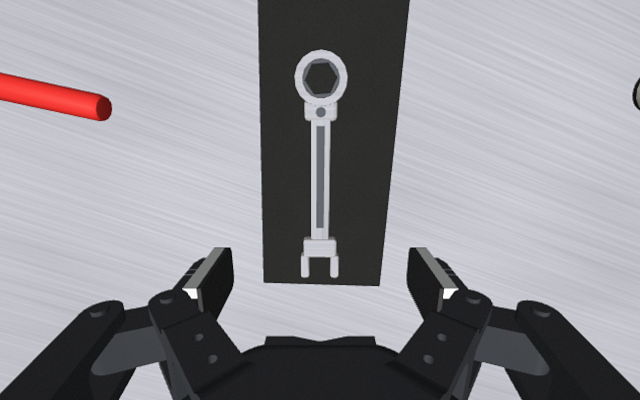

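The spanner lies flat within the mat, ring at (321,77) and jaw end at (320,275), and the gripper is clear of it.

```bash
python3 -c "
from plant import *
print(sign_off())"
```

```text
the job is handed in; nothing more can be done
None
```

The nut is tightened to about 0.64 N m by feel, the spanner is back flat on the mat and released, and the job is handed in at about 30 s of the 72 s allowed; no verdict was returned.

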